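# Sweep the cam lift's plate clean and hold it at full lift

## Robot

A 6-joint arm with a two-finger parallel gripper is mounted at the origin on a cart in front of the work surface, level with it; the furniture and walls round the work are solid. World frame = base frame: x ahead of the robot, y to its left, z up, the work surface at z = 0. Lengths are in m, angles in rad, forces in N, time in s.
With the tool pointing down it reaches from about 0.3 to 0.775 m from the base axis. Payload 14.6 kg.
Tool frame: the origin (TCP) lies at the very end of the fingers, on their centre line; the grasp point (between the pads) lies 19 mm behind it (ctrl.grasp_offset is the distance from the TCP to the grasp point, in m); x points along the fingers, y is the direction in which the jaws open and shut, and the axes are right-handed (so a half turn about x gives the same grasp; the last joint's range is limited). The gripper opens to 94 mm and grips with 3 to 60 N. Pads are 16 mm wide; open, the fingers measure 119 mm over their backs; the gripper's body (75 mm by 177 mm) begins 78 mm behind the grasp point.
Start: joints at [-0.067, 0.3, 1.521, -0, 1.321, -0.067], TCP at [0.55, -0, 0.205] pointing down, gripper open.
Joint ranges: [-3.03, 3.03], [-0.79, 2.21], [0.23, 2.52], [-1.04, 4.18], [0, 3.07], [-2.55, 2.55]. Speed limits (rad/s): [2.22, 2.22, 2.57, 3.14, 3.14, 3.14].

## Interface

Orientations are given as [roll, pitch, yaw] about the fixed x, y, z axes, in that order (R = Rz(yaw) Ry(pitch) Rx(roll)).
In Python, from station import ctrl gives the robot as it stands. The module is installed in compiled form; this text tells all that it offers.
- The arm moves only by the tool send_rows, never from a script. Its argument "rows" is a list that holds one entry, the list of rows, each a list of 4 numbers: the shift along the world's x, y, z in mm, then the turn about the world's z in rad. A call has 1 to 12 rows; each row shifts and turns the commanded pose from where the row before left it; what a row does not reach is not made up. A row lasts 1/10 s, in which the tool goes at most 50 mm and 8.59 degrees, less where a joint would pass 70% of its speed; a pose out of reach is approached as far as the arm can. A call is refused whole if a number of a shift passes 50 or a number of a turn 0.15, either way. A call with a gripper value outside its range is refused whole. "grip" is the gripper's target within -1 to 1 (shut at 1, half-way at 0, fully open at -1), set as the call begins (left out, the last holds). The fingers move at their own pace and stop on an object; "newtons" is the grip in N (left out, the last holds). Time passes only in rows, so rows that do not move let the fingers close. It gives the time, the measured TCP pose, the force and the opening at its end, in the units of the state.
- ctrl.get_obs(): the state, without advancing time (a new reading comes with each control period).
- ctrl.camera(name): name is "scene" or "side" or "wrist"; returns (picture, depth): 384x512x3 uint8, red, green, blue; 384x512 float32, m along the optical axis (not along the pixel's ray), 0 where there is no reading.
- ctrl.camera_params(name): a dict with "vertical_fov" (degrees; the focal length in pixels is half the picture's height over the tangent of half this angle, whatever the lens; pixels are square), "cx", "cy" (the principal point, pixels), "cam_to_world" (4x4, takes a point from camera to world coordinates); the wrist camera has in their place "mount" (4x4, takes a point from camera to tool coordinates, whose origin is the TCP and whose axes are the tool frame's). Camera axes: x right, y up, looking along -z (the intrinsics and any distortion apply to the point x, -y, -z); pixel columns grow to the right and rows downward; lengths in m; the calibration is good to about 2 mm. A picture is of the moment at which its call begins: read the wrist's pose just before it. camera_params takes no time and is no camera call.
- ctrl.hand_in(): hands the job in, once; it reports no verdict.
The state is a dict: "time_s": time; "qpos": joint angles; "joint_vel": joint speeds; "tau": joint torques, N m; "ee_pos": TCP position; "eef_rot": TCP orientation; "force": force on the tool from outside, world axes, zero at the start; "moment": the same for the moment, N m; "grip_width": finger opening in m.
Only numpy, scipy, OpenCV 4.12 (cv2) and the standard library are available. Lean on these libraries where they do the work, as an engineer would, in place of code of your own. Each camera call takes 0.05 s, during which the arm holds its last target.

## Task

I want to check the full height of the little cam lift with the square: hold the pine offcut that lies to the left of the lift and use it to sweep all three wood chips off the lift's metal plate, then lay the offcut flat back down on the bench. Then take the cam lever by its round handle, swing it up to the point where the plate stands highest, with the lever upright (the plate drops again if you go past) and keep hold of the handle there: the spring pulls the lever back, so finish while holding it. Leave the square and the two tape rolls where they are.

Things in the scene. Friction and masses are not known exactly. Their poses are not given: they have to be found in the camera images.
- cam_base: the cam lift's fixed base, a 150 x 150 x 12 mm plywood board screwed to the bench, with two steel cheeks and four guide posts under the lift plate; origin at the centre of its underside on the bench. Its x axis points away from the robot at yaw 0, its y axis to the left, z up. The lever stands out on its +y side, 89 to 172 mm from the centre
- plate_top (a point): centre of the upper face of the lift plate, a flat rimless aluminium plate 120 x 120 x 12 mm centred over the base; axes as the base's. It lies 74 mm above the bench when down and 89 mm at full lift
- lift_plate (a joint): height of the lift plate above its lowest position (m): about 0 at the start, rising once the lever is past about 0.4, 0.015 at the highest point of the cam
- cam_lever (a joint): angle of the cam lever (rad): 0 would be level, pointing to the base's -x; it grows as the handle swings up; pi/2 is upright, where the cam's nose is straight up and the plate stands highest; beyond that the plate sinks again (range 0 to 2.4). It starts at 0.2 to 0.38. A spring pulls it back to about 0.3 from any place, with about 2 to 4 N at the handle when upright
- lever_pivot (a point): point on the lever's horizontal axis (which runs along the base's y), 42 mm above the bench, at the y of the middle of the handle (136 mm to the +y side of the base's centre)
- grip_mid (a point): middle of the lever's handle: it moves on an arc of radius 110 mm about lever_pivot, from that point 110 mm to the base's -x (level) to 110 mm straight above it (upright)
- lever_grip: the lever's handle, a round black bar 16 mm in diameter and 72 mm long, parallel to the base's y axis, which turns easily on its own axis like any crank handle; it sits on the lever's flat steel arm, which joins it at its -y end; origin at the middle of the bar, y along the bar
- chip_0: splintered wood chip, about 20 x 16 x 8 mm, 10 g, lying loose on the lift plate at the start; origin at the centre of its underside
- chip_1: splintered wood chip, about 20 x 16 x 8 mm, 10 g, lying loose on the lift plate at the start; origin at the centre of its underside
- chip_2: splintered wood chip, about 20 x 16 x 8 mm, 10 g, lying loose on the lift plate at the start; origin at the centre of its underside
- offcut: the pine offcut, a plain wooden bar 45 x 160 x 38 mm (its x, y, z), 0.13 to 0.25 kg, lying on the bench to the left of the lift; origin at the centre of its underside, y along its length
- try_square: a carpenter's try square, 120 x 220 x 16 mm, lying on the bench behind the lift; not to be moved
- tape_wide: a roll of masking tape, 104 mm wide, 25 mm high, lying behind the lift; not to be moved
- tape_small: a small roll of black tape, 62 mm wide, 19 mm high, lying to the front right of the lift; not to be moved

How it is judged:
On the way, in this order (a step that is already met when the one before it is completed fails the run):
1. the offcut is held by the fingers, low over the lift plate (contact force between the fingers and offcut above 1 N and x of offcut in the frame of plate_top between -0.08 and 0.08 m and y of offcut in the frame of plate_top between -0.1 and 0.1 m and z of offcut in the frame of plate_top between -0.01 and 0.015 m), for 0.1 s.
2. all three chips are off the plate, with the offcut still in the fingers (contact force between the fingers and offcut above 1 N and height (world z) of each of chip_0, chip_1, chip_2 below 0.05 m), for 0.1 s.
3. the offcut lies on the bench, out of the fingers (height (world z) of offcut below 0.012 m and angle between offcut's own z axis and vertical below 0.1 rad and contact force between the fingers and offcut below 0.1 N), for 0.2 s.
4. the lever is held by its handle at the highest lift (value of joint cam_lever between 1.37 and 1.77 rad and value of joint lift_plate above 0.014 m and contact force between the fingers and lever_grip above 0.5 N), for 0.2 s.
At the end, for the whole second after the job is handed in: The fingers hold the handle (over 0.5 N) with the lever at rest within about 0.2 rad of upright and the plate lifted at least 14.0 of its 15 mm; all chips are off the plate (lower than 50 mm above the bench); the offcut lies flat and still on the bench, not propping the lever (all of step 4 and velocity of joint cam_lever between -0.1 and 0.1 rad/s and height (world z) of each of chip_0, chip_1, chip_2 below 0.05 m and height (world z) of offcut below 0.012 m and angle between offcut's own z axis and vertical below 0.1 rad and linear speed of offcut below 0.01 m/s and contact force between lever_grip and offcut below 0.1 N); the arm keeps its last pose, push and grip.
It fails at once if the square is shifted by more than 30 mm (distance of try_square from where it was at the start of the episode above 0.03 m).
It fails at once if the masking tape roll is shifted by more than 30 mm (distance of tape_wide from where it was at the start of the episode above 0.03 m).
It fails at once if the small tape roll is shifted by more than 30 mm (distance of tape_small from where it was at the start of the episode above 0.03 m).
It also fails if it takes over 58 s, if anything falls off the work surface, if the arm or the gripper's body presses on something with over 40 N, if the wrist force passes 120 N, or if a joint passes its speed limit or range.

## Working session

There is one attempt and no reset: what is moved stays moved. The work goes in short steps, Python scripts to look and compute and a tool call to move; the robot and the scene stay as the last step left them, time stands still between calls to the robot, and variables do not carry over. Pictures are saved under pics/ and viewed, and the job is handed in when it is done.

Besides the shell and the picture viewer there is one more tool, called after "Emit:" as name(argument=value, ...), one argument or row to a line, values as JSON. send_rows: Moves the arm, as the interface text tells. Its arguments: {"type":"object","properties":{"rows":{"type":"array"},"grip":{"type":"number"},"newtons":{"type":"number"}},"required":["rows"]}

```bash
mkdir -p pics
cat > h.py <<'E'
import numpy as np, cv2
from station import ctrl
def snap(n,tag):
    o=ctrl.get_obs(); im,d=ctrl.camera(n); p=ctrl.camera_params(n)
    cv2.imwrite(f'pics/{tag}.png',im[:,:,::-1]); np.savez(f'pics/{tag}.npz',im=im,d=d)
    return im,d,p,o
E
python3 - <<'E'
from h import *
for n in ['scene','side','wrist']:
    im,d,p,o=snap(n,n+'0'); print(n,p)
print(o)
E
```

```text
scene {'vertical_fov': 42.029864141197635, 'cx': 253.93593427242732, 'cy': 184.1916084338882, 'cam_to_world': array([[-0.85127377,  0.36641181, -0.37559999,  0.0980439 ],
       [-0.52433581, -0.56655417,  0.63567942,  0.944072  ],
       [ 0.02012271,  0.73807774,  0.67441555,  1.02067211],
       [ 0.        ,  0.        ,  0.        ,  1.        ]])}
side {'vertical_fov': 56.78578513286548, 'cx': 253.94164090013044, 'cy': 194.4581518774802, 'cam_to_world': array([[-0.95750009,  0.16913051, -0.23364171,  0.36276051],
       [-0.28783784, -0.50828849,  0.81166014,  0.88779651],
       [ 0.01851911,  0.84441558,  0.53536844,  0.62236855],
       [ 0.        ,  0.        ,  0.        ,  1.        ]])}
wrist {'vertical_fov': 68.943489694827, 'cx': 258.21278473212175, 'cy': 192.62891397853085, 'mount': array([[-1.47831105e-04,  2.78782977e-01, -9.60354117e-01,
        -1.78878854e-01],
       [ 9.99999986e-01,  1.10503152e-04, -1.21855785e-04,
        -8.01789271e-04],
       [ 7.21508386e-05, -9.60354122e-01, -2.78782989e-01,
        -8.14689261e-02],
       [ 0.00000000e+00,  0.00000000e+00,  0.00000000e+00,
         1.00000000e+00]])}
{'time_s': 0.1, 'qpos': array([-6.65963436e-02,  3.00419394e-01,  1.52153997e+00,  1.52055918e-05,
        1.32070550e+00, -6.66260377e-02]), 'joint_vel': array([-0.00108255, -0.00163144, -0.00199481,  0.00027207, -0.00024367,
        0.00059321]), 'tau': array([ 1.84928511e-03, -5.32644153e+01, -3.53284299e+01,  7.10431044e-02,
        2.34944851e-02, -7.30603051e-05]), 'ee_pos': array([5.49753737e-01, 1.94981093e-05, 2.04932084e-01]), 'eef_rot': array([-1.65115807,  1.56972401,  3.06125683]), 'force': array([-0.21659135, -0.26586514, -0.17576589]), 'moment': array([-0.0052317 ,  0.03300929, -0.00889853]), 'grip_width': 0.0938289225088791}
```

View images.

View pics/scene0.png

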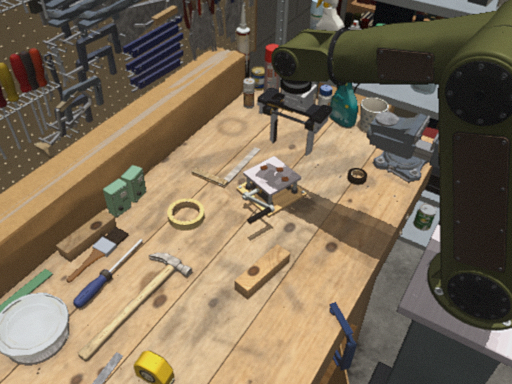

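View pics/side0.png

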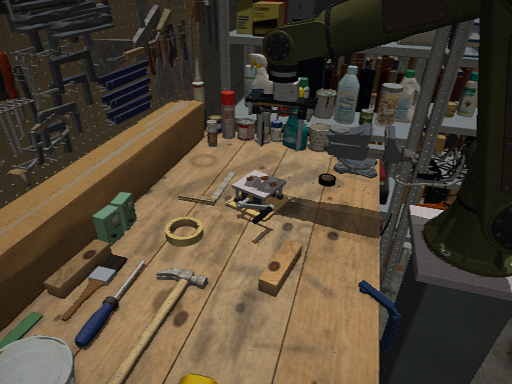

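View pics/wrist0.png

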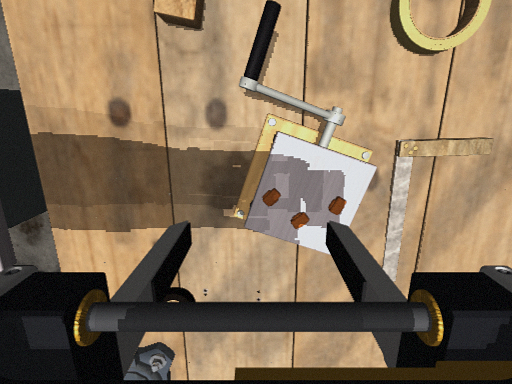

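```bash
cat >> h.py <<'E'
from scipy.spatial.transform import Rotation as Rn
def T(p,o):
    if 'cam_to_world' in p: return p['cam_to_world']
    M=np.eye(4); M[:3,:3]=Rn.from_euler('xyz',o['eef_rot']).as_matrix(); M[:3,3]=o['ee_pos']
    return M@p['mount']
def cloud(d,p,o):
    h,w=d.shape; f=h/2/np.tan(np.radians(p['vertical_fov'])/2)
    u,v=np.meshgrid(np.arange(w),np.arange(h))
    P=np.stack([(u-p['cx'])/f*d,-(v-p['cy'])/f*d,-d],-1)
    M=T(p,o); P=P@M[:3,:3].T+M[:3,3]; P[d==0]=np.nan
    return P
def hits(w,im,d,p,o,px):
    C=cloud(d,p,o)
    for u,v in px: print(w,(u,v),np.round(np.nanmedian(C[v-1:v+2,u-1:u+2].reshape(-1,3),0),4))
E
python3 - <<'E'
from h import *
o=ctrl.get_obs()
L=lambda t:(np.load(f'pics/{t}.npz')['im'],np.load(f'pics/{t}.npz')['d'])
im,d=L('wrist0'); p=ctrl.camera_params('wrist')
hits('w',im,d,p,o,[(272,197),(300,219),(338,205),(310,190),(305,137),(375,168),(329,250),(248,225),(275,10),(250,82),(337,115),(120,200),(440,47),(180,22),(271,123),(365,155),(238,213)])
C=cloud(d,p,o)
print(Rn.from_euler('xyz',o['eef_rot']).as_matrix().round(3))
for n,px in [('scene',[(250,258),(290,253),(237,280),(240,290),(265,167),(268,215),(248,223),(357,175)]),('side',[(295,243),(262,277),(283,268),(255,218),(262,180)])]:
    im,d=L(n+'0'); q=ctrl.camera_params(n); hits(n,im,d,q,o,px)
    C=cloud(d,q,o)
    # offcut top
    m=(C[...,2]>0.03)&(C[...,2]<0.045)&(C[...,0]>0.25)&(C[...,0]<0.7)&(C[...,1]>0.1)&(C[...,1]<0.5)
    mm=m.astype(np.uint8); k,lab,st,ce=cv2.connectedComponentsWithStats(mm)
    for i in range(1,k):
        if st[i,4]>80:
            Q=C[lab==i]; r=cv2.minAreaRect((Q[:,:2]*1000).astype(np.float32)); print(n,'comp',st[i],Q.mean(0).round(4),np.median(Q[:,2]),r)
    m=(C[...,2]>0.067)&(C[...,2]<0.08)&(C[...,0]>0.4)&(C[...,0]<0.8)&(C[...,1]>-0.15)&(C[...,1]<0.2)
    k,lab,st,ce=cv2.connectedComponentsWithStats(m.astype(np.uint8))
    for i in range(1,k):
        if st[i,4]>80:
            Q=C[lab==i]; print(n,'plate',st[i],Q.mean(0).round(4),cv2.minAreaRect((Q[:,:2]*1000).astype(np.float32)))
E
```

```text
w (272, 197) [ 0.5645 -0.0113  0.0817]
w (300, 219) [ 0.5971 -0.038   0.082 ]
w (338, 205) [ 0.6398 -0.0209  0.0813]
w (310, 190) [ 0.6088 -0.0055  0.0733]
w (305, 137) [0.6103 0.0493 0.0114]
w (375, 168) [0.6805 0.0203 0.0735]
w (329, 250) [ 0.5965 -0.0072  0.2156]
w (248, 225) [ 0.5367 -0.0491  0.0738]
w (275, 10) [0.5648 0.1737 0.0813]
w (250, 82) [0.5407 0.1098 0.0842]
w (337, 115) [0.6385 0.0776 0.0536]
w (120, 200) [ 0.3491 -0.0414 -0.0011]
w (440, 47) [0.7597 0.1533 0.0249]
w (180, 22) [0.4578 0.1817 0.0151]
w (271, 123) [0.5653 0.0672 0.0152]
w (365, 155) [0.6904 0.0263 0.0144]
w (238, 213) [ 0.5205 -0.0555  0.0148]
[[-0.001  1.     0.   ]
 [ 0.     0.    -1.   ]
 [-1.    -0.001 -0.   ]]
scene (250, 258) [ 0.525   0.2292 -0.0011]
scene (290, 253) [ 0.4454  0.1587 -0.0009]
scene (237, 280) [0.5002 0.3319 0.0372]
scene (240, 290) [0.487  0.3392 0.0168]
scene (265, 167) [ 0.6345 -0.0232  0.0784]
scene (268, 215) [0.5616 0.0765 0.0069]
scene (248, 223) [0.5687 0.1778 0.0647]
scene (357, 175) [ 0.4204 -0.2294 -0.0015]
scene comp [ 234  245   56   47 1002] [0.4701 0.2659 0.0361] 0.
[... 282 characters left out ...]
3984)
scene plate [247 201  27  23 143] [0.5497 0.1399 0.0752] ((561.921142578125, 141.37025451660156), (82.70326232910156, 51.83998489379883), 78.10277557373047)
side (295, 243) [0.4529 0.1891 0.0386]
side (262, 277) [0.5004 0.3297 0.0392]
side (283, 268) [0.4621 0.2849 0.0384]
side (255, 218) [0.5633 0.1765 0.0823]
side (262, 180) [ 0.6013 -0.0281  0.0749]
side comp [258 239  44  50 969] [0.4728 0.271  0.0381] 0.03839521897728615 ((472.5216979980469, 261.1990661621094), (163.01405334472656, 45.776607513427734), 79.17935180664062)
side plate [232 170  54  29 826] [ 0.6069 -0.0037  0.0741] ((608.6329956054688, -12.871482849121094), (123.39186096191406, 121.75879669189453), 71.47591400146484)
```

Emit:
send_rows(
  rows=[
    [[-9, 30, -4, -0.03], [-9, 30, -4, -0.03], [-9, 30, -4, -0.03], [-9, 30, -4, -0.03], [-9, 30, -4, -0.03], [-9, 30, -4, -0.03], [-9, 30, -4, -0.01], [-9, 30, -4, 0], [-6, 21, -4, 0], [0, 0, 0, 0], [0, 0, 0, 0]],
  ],
  grip=-1,
  newtons=30,
)

```text
time_s: 1.25
ee_pos: [0.4719, 0.2609, 0.1693]
eef_rot: [-0.636, 1.57, -2.396]
force: [-0.0, -0.8, 0.3]
grip_width: 0.0941
```

Run:
```python
from h import *
im,d,p,o=snap('wrist','w1'); print(o['ee_pos'],o['time_s'])
print(Rn.from_euler('xyz',o['eef_rot']).as_matrix().round(3))
C=cloud(d,p,o)
m=(C[...,2]>0.03)&(C[...,2]<0.046)&(C[...,1]>0.1)
k,lab,st,ce=cv2.connectedComponentsWithStats(m.astype(np.uint8))
for i in range(1,k):
    if st[i,4]>300:
        Q=C[lab==i]; print(st[i],np.median(Q[:,2]),cv2.minAreaRect((Q[:,:2]*1000).astype(np.float32)))
```

```text
[0.47191096 0.26085525 0.16925875] 1.25
[[-0.     0.982 -0.188]
 [-0.    -0.188 -0.982]
 [-1.    -0.     0.   ]]
[ 238  114   42  135 5274] 0.03758594789743264 ((471.3301696777344, 260.14227294921875), (158.9667205810547, 45.109100341796875), 79.25030517578125)
```

View pics/w1.png

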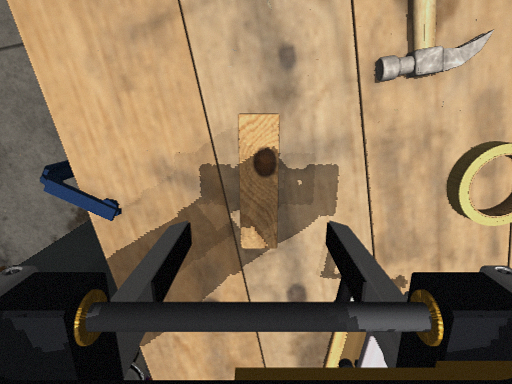

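The bar (pixels 238–280 by 114–248) is centred between the fingers and lined up with them, and its top is at 38 mm. I'll go down and grip it.

Emit:
send_rows(
  rows=[
    [[0, 0, -30, 0], [0, 0, -30, 0], [0, 0, -30, 0], [0, 0, -30, 0], [0, 0, -25, 0], [0, 0, -14, 0], [0, 0, 0, 0], [0, 0, 0, 0]],
  ],
)

```text
time_s: 2.1
ee_pos: [0.4727, 0.2608, 0.0114]
eef_rot: [2.212, 1.57, 0.451]
force: [0.6, -0.2, -0.1]
grip_width: 0.0939
```

Emit:
send_rows(
  rows=[
    [[0, 0, 0, 0], [0, 0, 0, 0], [0, 0, 0, 0], [0, 0, 0, 0], [0, 0, 0, 0], [0, 0, 0, 0], [0, 0, 0, 0], [0, 0, 0, 0]],
  ],
  grip=1,
  newtons=35,
)

```text
time_s: 2.9
ee_pos: [0.472, 0.261, 0.0105]
eef_rot: [-2.21, 1.571, 2.312]
force: [0.5, -0.6, 0.6]
grip_width: 0.0449
```

Run:
```python
from h import *
o=dict(ee_pos=np.array([.54975,0,.20493]),eef_rot=[-1.65115807,1.56972401,3.06125683])
z=np.load('pics/wrist0.npz'); p=ctrl.camera_params('wrist')
C=cloud(z['d'],p,o)
m=(C[...,2]>0.068)&(C[...,2]<0.079)&(abs(C[...,0]-.61)<.1)&(abs(C[...,1]+.01)<.09)
Q=C[m]; print(np.median(Q[:,2]),len(Q)); r=cv2.minAreaRect((Q[:,:2]*1000).astype(np.float32)); print(r,cv2.boxPoints(r))
# board corners
m=(C[...,2]>0.007)&(C[...,2]<0.018)&(abs(C[...,0]-.61)<.12)&(abs(C[...,1]+.01)<.12)
Q=C[m]; print(cv2.minAreaRect((Q[:,:2]*1000).astype(np.float32)))
# handle dark high
m=(C[...,2]>0.06)&(C[...,1]>.1)&(C[...,2]<.11)&(z['im'].max(-1)<60)
Q=C[m]; print(len(Q),Q.mean(0),Q.max(0)); r=cv2.minAreaRect((Q[:,:2]*1000).astype(np.float32)); print(r)
```

```text
0.07359738868707419 9080
((607.3338012695312, -14.916633605957031), (119.83035278320312, 120.09744262695312), 71.05120849609375) [[531.0834   -52.08576 ]
 [644.6726   -91.08415 ]
 [683.5842    22.252491]
 [569.995     61.250885]]
((607.0324096679688, -14.444999694824219), (149.0803680419922, 149.0252685546875), 71.0370101928711)
1203 [0.55228363 0.14782237 0.08089639] [0.56966927 0.18185115 0.08474577]
((550.1828002929688, 142.46835327148438), (80.83822631835938, 15.083697319030762), 71.43905639648438)
```

Emit:
send_rows(
  rows=[
    [[0, 0, 25, 0], [0, 0, 35, 0], [0, 0, 40, 0], [0, 0, 40, 0], [3, -20, 0, -0.02], [6, -32, 0, -0.02], [6, -32, 0, -0.02], [7, -35, 0, -0.02], [7, -35, 0, -0.02], [7, -35, 0, -0.02], [7, -35, 0, -0.021], [7, -38, 0, 0]],
  ],
)

```text
time_s: 4.1
ee_pos: [0.5219, -0.0023, 0.1503]
eef_rot: [-1.541, 1.57, 2.84]
force: [1.9, 1.0, -1.2]
grip_width: 0.0445
```

Run:
```python
from h import *
im,d,p,o=snap('side','s2'); print(o['ee_pos'],o['time_s'],o['grip_width'])
im,d,p,o=snap('wrist','w2'); print(o['ee_pos'])
print(Rn.from_euler('xyz',o['eef_rot']).as_matrix().round(3))
```

```text
[ 0.52191491 -0.00230595  0.15027668] 4.1 0.04448321766560769
[ 0.52264605 -0.00682484  0.1502775 ]
[[-0.     0.945 -0.327]
 [-0.001 -0.327 -0.945]
 [-1.     0.     0.001]]
```

View pics/s2.png

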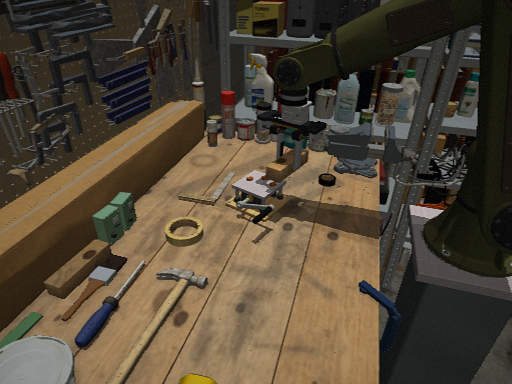

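View pics/w2.png

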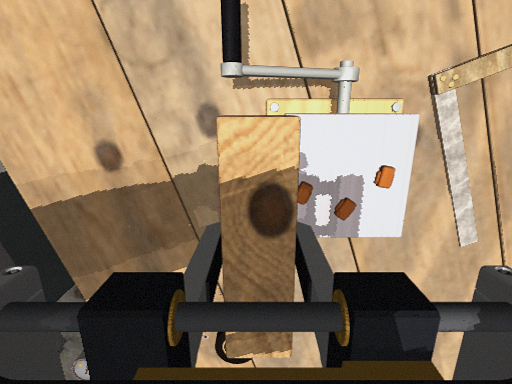

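The bar is square to the plate. The chips are at (304,192), (345,209) and (385,176), and the leftmost looks close to the bar's edge because of perspective. I'll back off a little and lower it.

Emit:
send_rows(
  rows=[
    [[-4, 1, 0, 0], [0, 0, -20, 0], [0, 0, -20, 0], [0, 0, -12, 0], [0, 0, -5, 0], [0, 0, 0, 0], [0, 0, 0, 0]],
  ],
)

```text
time_s: 4.9
ee_pos: [0.5183, 0.0002, 0.0942]
eef_rot: [1.88, 1.57, -0.022]
force: [-0.3, -0.4, -0.9]
grip_width: 0.0448
```

Run:
```python
from h import *
im,d,p,o=snap('side','s3'); print(o['ee_pos'],o['force'],o['grip_width'])
C=cloud(d,p,o)
# offcut bottom: points on its end face (facing +y): 
cv2.imwrite('pics/s3c.png',cv2.resize(im[130:250,200:340,::-1],None,fx=5,fy=5))
im,d,p,o=snap('wrist','w3'); C=cloud(d,p,o)
m=(C[...,2]>0.105)&(C[...,2]<.135)&(C[...,1]>-.04)&(C[...,1]<.1)&(im[...,0]>120)
Q=C[m]; print(np.median(Q,0))
```

```text
[5.18333038e-01 2.22940084e-04 9.41651600e-02] [-0.30820697 -0.3815593  -0.85215524] 0.04482480685032194
[0.52806616 0.04805346 0.12140427]
```

View pics/s3c.png

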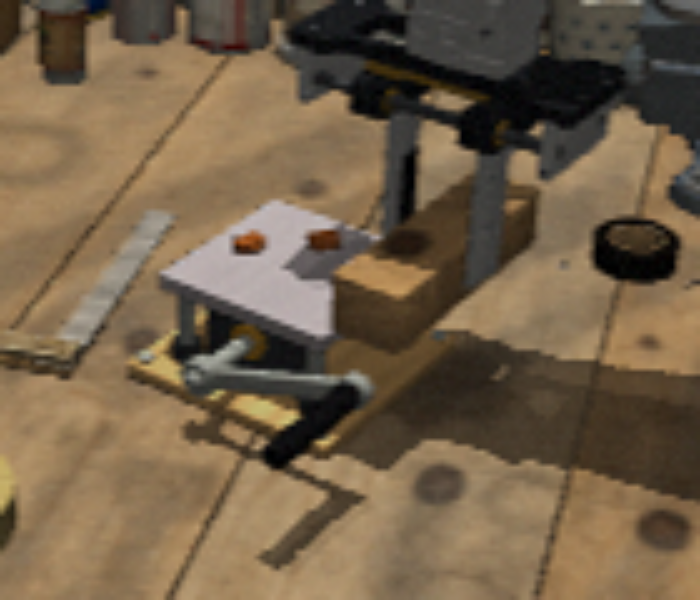

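View pics/w3.png

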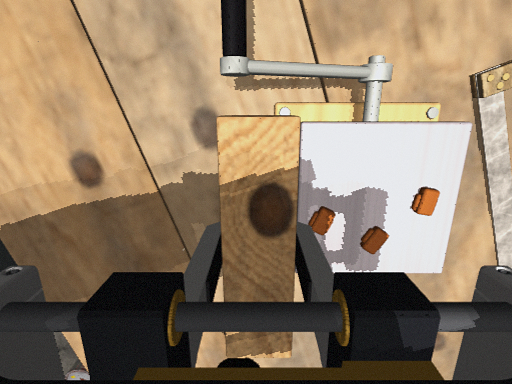

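Emit:
send_rows(
  rows=[
    [[0, 0, -4, 0], [0, 0, -3, 0], [0, 0, 0, 0], [3, -1, 0, 0], [6, -2, 0, 0], [9, -3, 0, 0], [9, -3, 0, 0], [9, -3, 0, 0], [9, -3, 0, 0], [9, -3, 0, 0]],
  ],
)

```text
time_s: 6.0
ee_pos: [0.5728, -0.0183, 0.0863]
eef_rot: [-1.346, 1.571, 3.035]
force: [0.8, 0.2, -1.3]
grip_width: 0.0451
```

Run:
```python
from h import *
im,d,p,o=snap('wrist','w4'); C=cloud(d,p,o); print(o['ee_pos'],o['force'])
m=(C[...,2]>0.1)&(C[...,2]<.135)&(C[...,1]>-.04)&(C[...,1]<.1)&(im[...,0]>120)
Q=C[m]; print(np.median(Q,0))
```

```text
[ 0.57277691 -0.01832575  0.08631254] [ 0.76740985  0.15232496 -1.33662714]
[0.58182433 0.02795404 0.11345131]
```

View pics/w4.png

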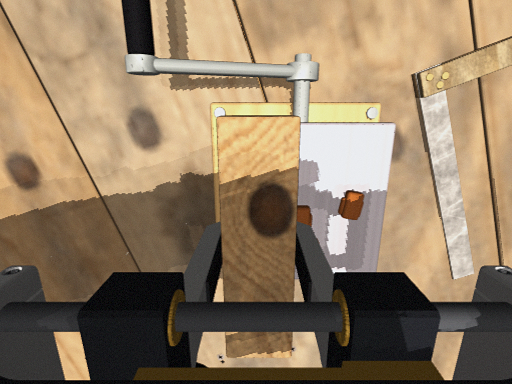

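The bar is sweeping: one chip is in front at (351,205) and another is at the bar's edge at (305,217). I'll carry on.

Emit:
send_rows(
  rows=[
    [[9, -3, 0, 0], [10, -3, 0, 0], [10, -4, 0, 0], [10, -3, 0, 0], [10, -4, 0, 0], [10, -3, 0, 0], [10, -4, 0, 0], [10, -3, 0, 0], [10, -4, 0, 0], [10, -3, 0, 0], [10, -4, 0, 0], [10, -3, 0, 0]],
  ],
)

```text
time_s: 7.25
ee_pos: [0.6915, -0.0593, 0.0863]
eef_rot: [-1.331, 1.571, 3.051]
force: [0.8, 0.6, -0.8]
grip_width: 0.045
```

Run:
```python
from h import *
im,d,p,o=snap('wrist','w5'); print(o['ee_pos'],o['force'],o['grip_width'])
im,d,p,o=snap('side','s5');cv2.imwrite('pics/s5c.png',cv2.resize(im[130:250,180:340,::-1],None,fx=5,fy=5))
```

```text
[ 0.69154469 -0.0593082   0.08625486] [ 0.76107974  0.60591308 -0.78704274] 0.044978921484096754
```

View pics/w5.png

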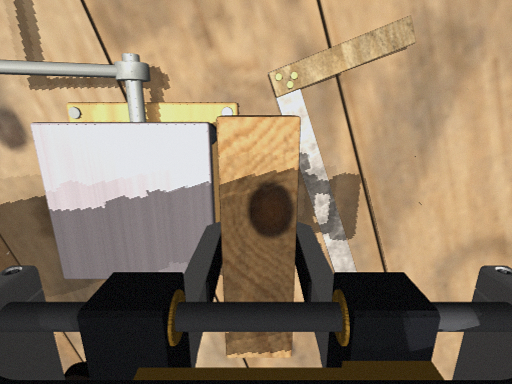

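View pics/s5c.png

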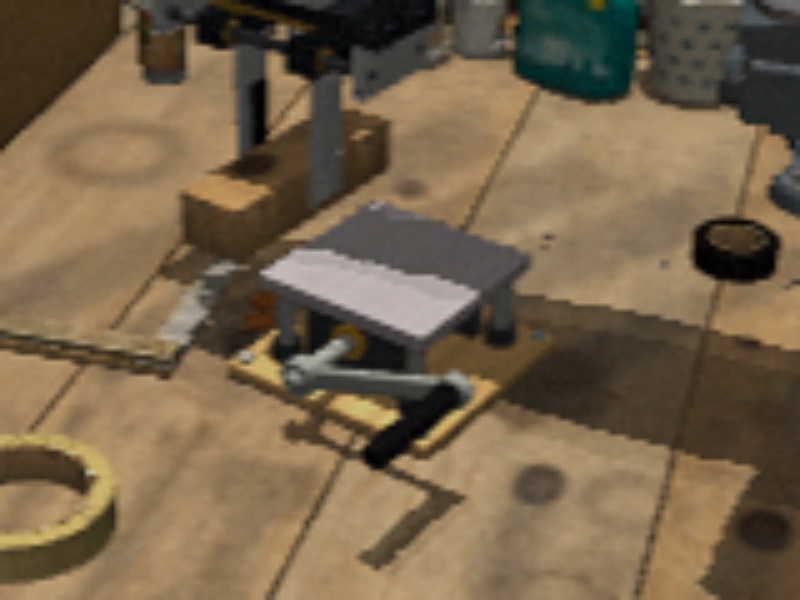

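The plate is clear and chips lie below its far edge near (262,312) in the crop. I'll raise the bar and check all three.

Emit:
send_rows(
  rows=[
    [[0, 0, 20, 0], [0, 0, 25, 0], [0, 0, 25, 0], [-20, 10, 0, 0], [-25, 30, 0, 0.02], [-25, 35, 0, 0.02], [-25, 35, 0, 0.02], [-25, 35, 0, 0.02], [-25, 35, 0, 0.02], [-25, 35, 0, 0.02], [-20, 35, 0, 0.02], [0, 0, 0, 0]],
  ],
)

```text
time_s: 8.55
ee_pos: [0.4986, 0.1942, 0.1567]
eef_rot: [-2.846, 1.57, 1.68]
force: [-0.0, -0.8, -1.4]
grip_width: 0.0448
```

Run:
```python
from h import *
im,d,p,o=snap('scene','c6');cv2.imwrite('pics/c6c.png',cv2.resize(im[120:260,180:380,::-1],None,fx=4,fy=4)); print(o['ee_pos'],o['force'],o['grip_width'])
C=cloud(d,p,o)
m=(im[...,0].astype(int)>1.9*im[...,2])&(im[...,0]>90)&(abs(C[...,0]-.66)<.15)&(abs(C[...,1]+.02)<.15)
k,lab,st,ce=cv2.connectedComponentsWithStats(m.astype(np.uint8))
for i in range(1,k):
    if st[i,4]>4: print(st[i],np.median(C[lab==i],0).round(3))
im,d,p,o=snap('wrist','w6')
```

```text
[0.49863769 0.19419292 0.15674792] [-0.03819406 -0.82344911 -1.40719482] 0.04475830111502646
[243 176   3   4   9] [ 0.704 -0.021  0.006]
[237 189   5   5   7] [0.683 0.038 0.007]
```

View pics/c6c.png

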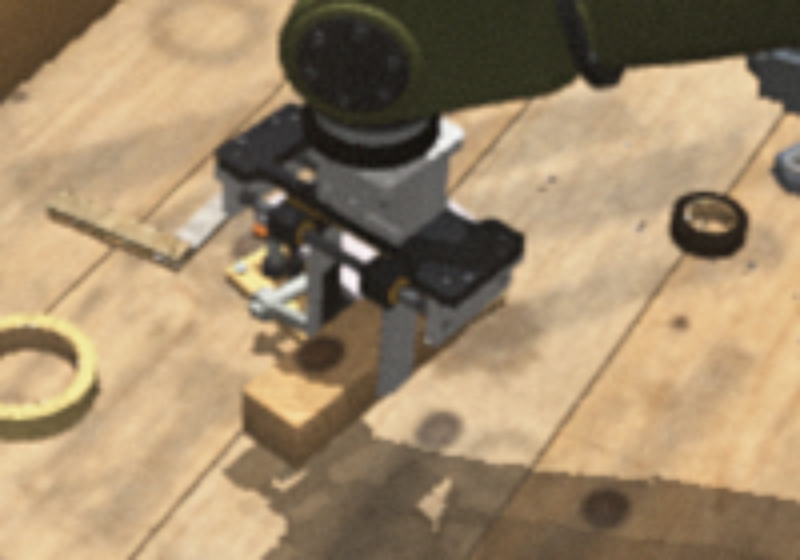

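View pics/w6.png

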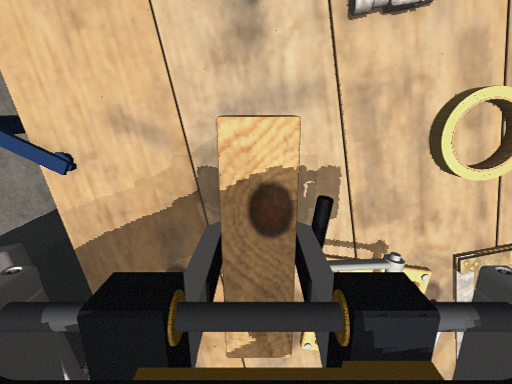

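Emit:
send_rows(
  rows=[
    [[-8, 20, 0, 0], [-10, 26, 0, 0], [-10, 26, 0, 0], [-6, 19, 0, 0], [0, 0, 0, 0], [0, 0, 0, 0]],
  ],
)

```text
time_s: 9.25
ee_pos: [0.4674, 0.2812, 0.1563]
eef_rot: [-0.242, 1.57, -2.004]
force: [-0.2, -0.2, -0.9]
grip_width: 0.0448
```

Run:
```python
from h import *
for n in ['side','scene']:
    im,d,p,o=snap(n,n+'7');cv2.imwrite(f'pics/{n}7c.png',cv2.resize(im[130:250,180:340,::-1],None,fx=5,fy=5)); print(o['ee_pos'],o['force'],o['grip_width'])
    C=cloud(d,p,o)
    m=(im[...,0].astype(int)>1.9*im[...,2])&(im[...,0]>80)&(abs(C[...,0]-.66)<.15)&(abs(C[...,1]+.02)<.15)
    k,lab,st,ce=cv2.connectedComponentsWithStats(m.astype(np.uint8))
    for i in range(1,k):
        if st[i,4]>4: print(n,st[i],np.median(C[lab==i],0).round(3))
```

```text
[0.46744458 0.28115839 0.15626144] [-0.15014855 -0.21894119 -0.92354948] 0.04484099856470437
side [230 188   6   3  16] [ 0.706 -0.049  0.008]
side [228 192   7   4  19] [ 0.703 -0.026  0.009]
side [239 193   3   4   7] [ 0.672 -0.02   0.012]
side [247 195   5   4   9] [0.622 0.034 0.05 ]
side [277 195  10  14  47] [ 0.537 -0.024  0.013]
side [231 198   5   5  12] [0.683 0.018 0.013]
side [265 198   4   7  24] [ 0.58  -0.01   0.013]
side [191 200   4   2   5] [0.803 0.047 0.007]
side [196 200   7   3  11] [0.783 0.046 0.007]
side [226 202  34  15  99] [0.625 0.049 0.012]
side [263 215   6   7  14] [0.56  0.071 0.011]
[0.46754159 0.28091792 0.15630839] [-0.10015119  0.57118731 -1.52889747] 0.044827671862419226
scene [286 191   7   8  26] [ 0.553 -0.026  0.01 ]
scene [291 194  15   9  20] [ 0.521 -0.033  0.007]
```

View pics/scene7c.png

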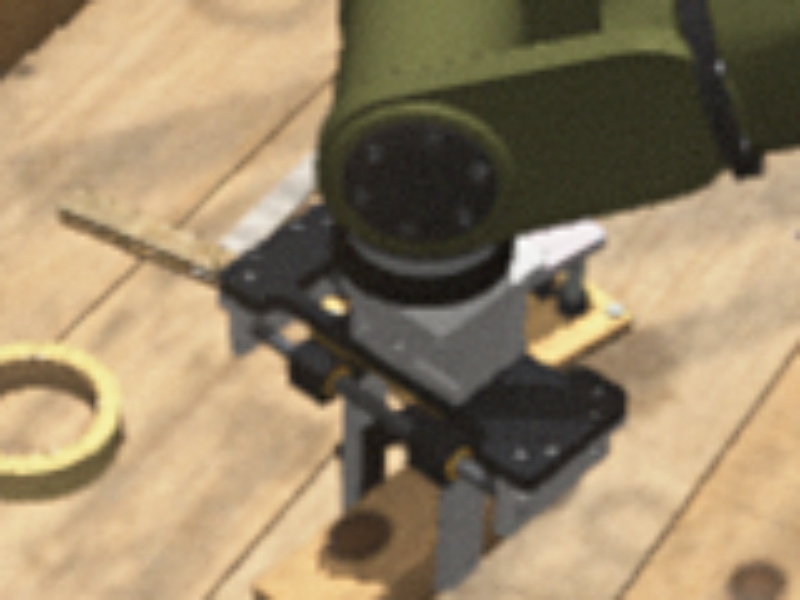

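View pics/side7c.png

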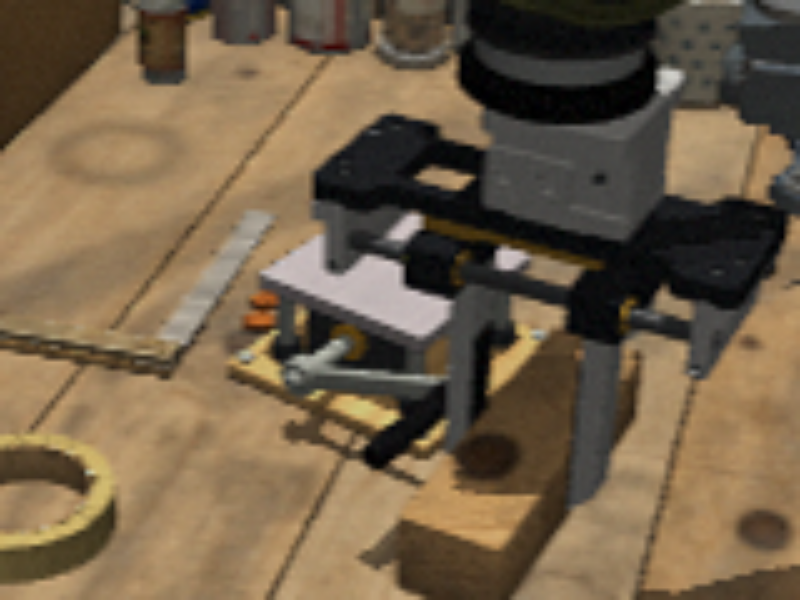

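Two chips are clearly on the bench, but the plate hides the third. I have time to check it before letting go of the bar.

Emit:
send_rows(
  rows=[
    [[0, 0, 30, 0], [8, -20, 20, 0], [12, -32, 10, 0], [12, -35, 0, 0], [12, -35, 0, 0], [12, -35, 0, 0], [12, -35, 0, 0], [12, -35, 0, 0], [12, -34, 0, 0], [0, 0, 0, 0], [0, 0, 0, 0]],
  ],
)

```text
time_s: 10.45
ee_pos: [0.5589, 0.0197, 0.2162]
eef_rot: [-1.645, 1.57, 2.874]
force: [0.2, 0.5, -2.1]
grip_width: 0.0448
```

Run:
```python
from h import *
im,d,p,o=snap('wrist','w8'); print(o['ee_pos'])
```

```text
[0.55892513 0.0197044  0.21624651]
```

View pics/w8.png

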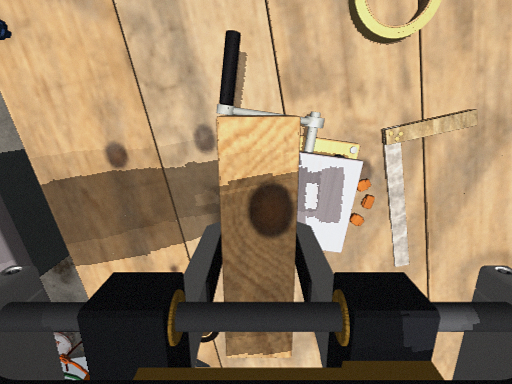

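All three chips are on the bench, at (364,185), (368,201) and (357,219). Taking the bar back now.

Emit:
send_rows(
  rows=[
    [[-8, 20, 0, 0], [-12, 34, 0, 0], [-12, 35, 0, 0], [-12, 35, 0, 0], [-12, 35, -10, 0], [-12, 35, -20, 0], [-12, 36, -20, 0], [-10, 28, -20, 0], [-3, 7, -20, 0], [0, 0, -20, 0], [0, 0, 0, 0]],
  ],
)

```text
time_s: 11.6
ee_pos: [0.4641, 0.2863, 0.1043]
eef_rot: [-0.907, 1.567, -2.667]
force: [0.6, 0.3, -1.3]
grip_width: 0.0445
```

Emit:
send_rows(
  rows=[
    [[0, 0, -30, 0], [0, 0, -30, 0], [0, 0, -18, 0], [0, 0, -8, 0], [0, 0, -4, 0], [0, 0, 0, 0], [0, 0, 0, 0]],
  ],
)

```text
time_s: 12.3
ee_pos: [0.4665, 0.2863, 0.0176]
eef_rot: [2.252, 1.569, 0.49]
force: [0.2, -0.4, -2.0]
grip_width: 0.0446
```

Emit:
send_rows(
  rows=[
    [[0, 0, -2, 0], [0, 0, -1, 0], [0, 0, 0, 0], [0, 0, 0, 0]],
  ],
)

```text
time_s: 12.7
ee_pos: [0.466, 0.286, 0.0135]
eef_rot: [2.369, 1.571, 0.607]
force: [-0.0, 0.1, -0.7]
grip_width: 0.0447
```

Emit:
send_rows(
  rows=[
    [[0, 0, -1.5, 0], [0, 0, -1, 0], [0, 0, 0, 0], [0, 0, 0, 0]],
  ],
)

```text
time_s: 13.1
ee_pos: [0.466, 0.286, 0.0109]
eef_rot: [-1.092, 1.571, -2.854]
force: [0.1, 0.1, -1.1]
grip_width: 0.0447
```

Emit:
send_rows(
  rows=[
    [[0, 0, -0.5, 0], [0, 0, 0, 0]],
  ],
)

```text
time_s: 13.3
ee_pos: [0.466, 0.286, 0.0105]
eef_rot: [2.477, 1.571, 0.715]
force: [0.2, 0.5, -1.4]
grip_width: 0.0451
```

Emit:
send_rows(
  rows=[
    [[0, 0, 0, 0], [0, 0, 0, 0], [0, 0, 0, 0], [0, 0, 0, 0], [0, 0, 0, 0], [0, 0, 0, 0], [0, 0, 0, 0], [0, 0, 0, 0]],
  ],
  grip=-0.6,
)

```text
time_s: 14.1
ee_pos: [0.466, 0.286, 0.0104]
eef_rot: [-0.654, 1.571, -2.416]
force: [-0.6, -0.4, -0.3]
grip_width: 0.075
```

Emit:
send_rows(
  rows=[
    [[0, 0, 20, 0], [0, 0, 35, 0], [0, 0, 40, 0], [0, 0, 40, 0], [0, 0, 30, 0], [0, 0, 0, 0], [0, 0, 0, 0]],
  ],
)

```text
time_s: 14.8
ee_pos: [0.4659, 0.286, 0.1754]
eef_rot: [2.184, 1.57, 0.422]
force: [-0.1, 0.6, -0.7]
grip_width: 0.075
```

Run:
```python
from h import *
im,d,p,o=snap('wrist','w9'); print(o['ee_pos'],o['grip_width'])
C=cloud(d,p,o)
m=(C[...,2]>0.03)&(C[...,2]<0.046)&(C[...,1]>0.1)
k,lab,st,ce=cv2.connectedComponentsWithStats(m.astype(np.uint8))
for i in range(1,k):
    if st[i,4]>300:
        Q=C[lab==i]; print(st[i],np.median(Q[:,2]),cv2.minAreaRect((Q[:,:2]*1000).astype(np.float32)))
```

```text
[0.46594823 0.28595642 0.17539973] 0.07502013128094732
[ 238  114   41  132 5052] 0.03757756134175211 ((465.511474609375, 285.7655029296875), (157.9947052001953, 45.050514221191406), 79.15392303466797)
```

View pics/w9.png

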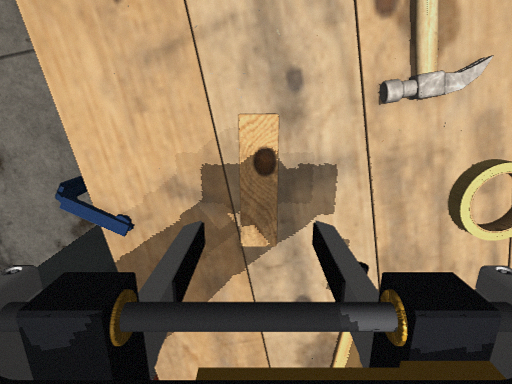

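The bar lies flat (top at 37.6 mm) and is free. Next, the handle.

Emit:
send_rows(
  rows=[
    [[8, -12, 0, -0.02], [14, -20, 0, -0.03], [16, -26, 0, -0.03], [17, -26, 0, -0.03], [17, -26, 0, -0.03], [17, -26, 0, 0], [0, 0, 0, 0], [0, 0, 0, 0], [0, 0, 0, 0]],
  ],
)

```text
time_s: 15.75
ee_pos: [0.5545, 0.1503, 0.1749]
eef_rot: [-1.123, 1.57, -3.025]
force: [-0.4, 0.7, -0.6]
grip_width: 0.075
```

Run:
```python
from h import *
im,d,p,o=snap('wrist','w10'); print(o['ee_pos'],o['grip_width'])
print(Rn.from_euler('xyz',o['eef_rot']).as_matrix().round(3))
C=cloud(d,p,o)
m=(C[...,2]>0.06)&(C[...,1]>.1)&(C[...,2]<.1)&(im.max(-1)<60)&(np.arange(384)[:,None]<260)&(abs(C[...,0]-.555)<.06)
Q=C[m]; print(len(Q),Q.mean(0),np.median(Q[:,2]),np.percentile(Q[:,2],90),cv2.minAreaRect((Q[:,:2]*1000).astype(np.float32)))
im,d,p,o=snap('side','s10')
```

```text
[0.55453478 0.15029741 0.17486544] 0.07500080335658708
[[-0.001  0.946 -0.325]
 [-0.    -0.325 -0.946]
 [-1.    -0.001  0.   ]]
1053 [0.55318624 0.14618265 0.08001504] 0.08107774110298233 0.08265186726745989 ((566.93017578125, 141.81109619140625), (73.57892608642578, 46.74008560180664), 69.75566864013672)
```

View pics/w10.png

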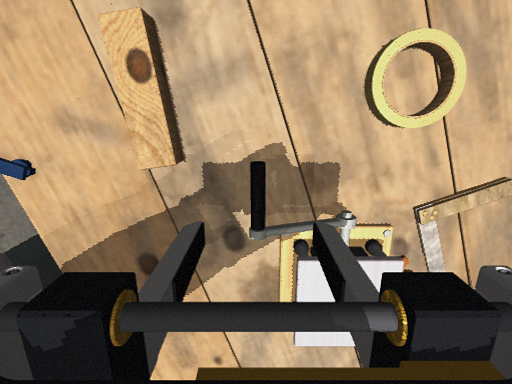

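View pics/s10.png

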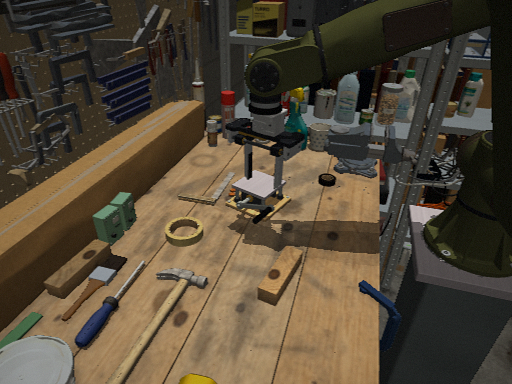

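The handle (pixels 250–266, rows 162–232) sits centred between the open fingers. Going down and closing.

Emit:
send_rows(
  rows=[
    [[0, 0, -20, 0], [0, 0, -30, 0], [0, 0, -30, 0], [0, 0, -25, 0], [0, 0, -14, 0], [0, 0, 0, 0], [0, 0, 0, 0]],
  ],
)

```text
time_s: 16.55
ee_pos: [0.5554, 0.1504, 0.0574]
eef_rot: [2.116, 1.57, 0.215]
force: [0.2, 0.3, 0.8]
grip_width: 0.0756
```

Emit:
send_rows(
  rows=[
    [[0, 0, 0, 0], [0, 0, 0, 0], [0, 0, 0, 0], [0, 0, 0, 0], [0, 0, 0, 0], [0, 0, 0, 0], [0, 0, 0, 0], [0, 0, 0, 0], [0, 0, 0, 0], [0, 0, 0, 0]],
  ],
  grip=1,
  newtons=30,
)

```text
time_s: 17.55
ee_pos: [0.5546, 0.1503, 0.0563]
eef_rot: [-1.512, 1.57, 2.869]
force: [-4.2, 3.1, 1.9]
grip_width: 0.0151
```

Run:
```python
import numpy as np
a=0.311+(1.57-0.311)*(1-np.cos(np.pi*np.linspace(0,1,17)))/2
X=-.110*np.cos(a);Z=.110*np.sin(a)
X[0]=-.1037;Z[0]=.0333
P=np.round(np.c_[X*.9458,X*-.3247,Z]*1000)
print(np.diff(P,axis=0).astype(int).tolist())
```

```text
[[-1, 0, 2], [2, -1, 4], [2, 0, 6], [3, -2, 7], [6, -1, 9], [6, -3, 10], [9, -3, 9], [10, -3, 9], [10, -4, 7], [12, -3, 6], [10, -4, 4], [10, -3, 2], [8, -3, 1], [6, -2, 1], [4, -2, 0], [1, 0, 0]]
```

Emit:
send_rows(
  rows=[
    [[0, 0, 2, 0], [1, -1, 4, 0], [2, 0, 6, 0], [3, -2, 7, 0], [6, -1, 9, 0], [6, -3, 10, 0], [9, -3, 9, 0], [10, -3, 9, 0]],
  ],
)

```text
time_s: 18.35
ee_pos: [0.5925, 0.1364, 0.1128]
eef_rot: [-0.442, 1.57, -2.344]
force: [5.0, -2.8, -12.9]
grip_width: 0.0152
```

Emit:
send_rows(
  rows=[
    [[10, -4, 7, 0], [12, -3, 6, 0], [10, -4, 4, 0], [10, -3, 2, 0], [8, -3, 1, 0], [6, -2, 1, 0], [4, -2, 0, 0], [1, 0, 0, 0], [0, 0, 0, 0], [0, 0, 0, 0], [0, 0, 0, 0]],
  ],
)

```text
time_s: 19.45
ee_pos: [0.6526, 0.1158, 0.1329]
eef_rot: [-0.776, 1.57, -2.678]
force: [-3.5, -2.0, -15.2]
grip_width: 0.0149
```

Run:
```python
from h import *
for n in ['side','wrist','scene']:
    im,d,p,o=snap(n,n+'11')
    C=cloud(d,p,o)
    m=(C[...,2]>0.06)&(C[...,2]<.11)&(abs(C[...,0]-.6075)<.05)&(abs(C[...,1]+.0145)<.05)
    print(n,m.sum(),np.median(C[m],0))
    if n!='wrist':cv2.imwrite(f'pics/{n}11c.png',cv2.resize(im[110:290,170:390,::-1],None,fx=3.5,fy=3.5))
q=o['ee_pos']-[.6075,-.0145,0]; x=q[0]*.9458-q[1]*.3247; z=q[2]+.019-.042
print(o['time_s'],o['ee_pos'],o['force'],o['grip_width'],x,z,np.hypot(x,z),np.arctan2(z,-x))
```

```text
side 538 [ 0.60540137 -0.01088321  0.08943078]
wrist 1588 [ 0.60503244 -0.02200121  0.08869102]
scene 793 [ 0.60580701 -0.01205256  0.08704467]
19.55 [0.65262554 0.11577821 0.1330103 ] [ -3.70220723  -2.02403075 -16.49012222] 0.015107635463902723 0.00037839894888601344 0.11001029563958273 0.11001094642113081 1.5742359817324372
```

View pics/side11c.png

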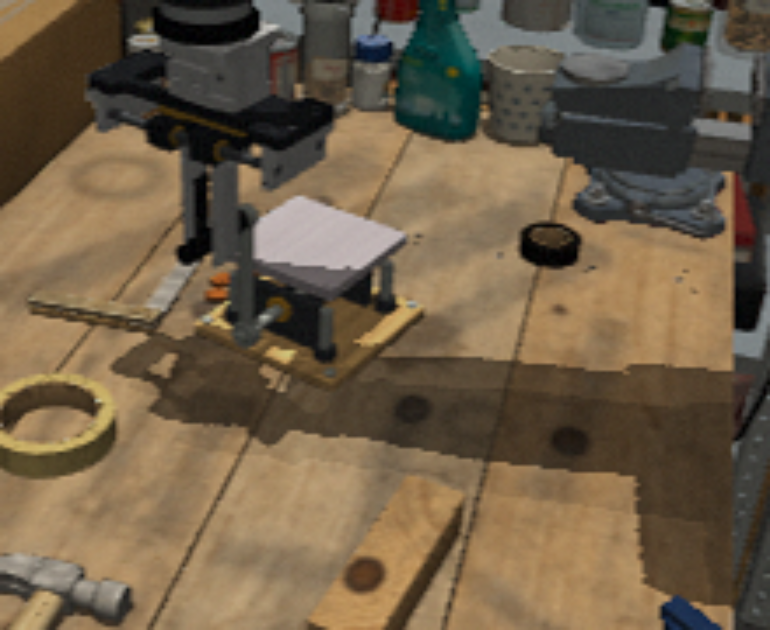

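View pics/wrist11.png

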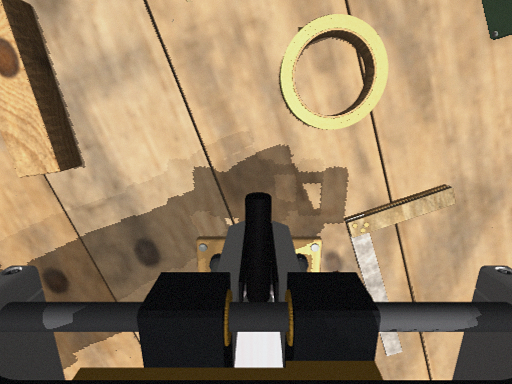

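The lever is upright in the fingers (angle about 1.57), and the plate reads about 89 mm. I'll let it settle, then hand in.

Emit:
send_rows(
  rows=[
    [[0, 0, 0, 0], [0, 0, 0, 0], [0, 0, 0, 0], [0, 0, 0, 0], [0, 0, 0, 0], [0, 0, 0, 0]],
  ],
)

```text
time_s: 20.2
ee_pos: [0.6527, 0.1158, 0.133]
eef_rot: [-0.915, 1.57, -2.817]
force: [-4.9, -2.9, -16.5]
grip_width: 0.0148
```

Run:
```python
from h import *
o=ctrl.get_obs(); print(o['time_s'],o['ee_pos'],o['force'],abs(o['joint_vel']).max(),o['grip_width'])
print(ctrl.hand_in())
```

```text
20.2 [0.65265121 0.11578292 0.13301785] [ -4.86226998  -2.85873255 -16.53144358] 0.001004825737756477 0.014844580852724835
the job is handed in; nothing more can be done
None
```

The job is handed in at 20.2 s: the chips are off the plate, the offcut is back on the bench, and the gripper holds the lever upright. The hand-in gave no verdict.

- **Sweep:** I gripped the offcut and pushed all three chips off the far edge of the plate. The wrist camera then showed all three on the bench before I let go of the offcut.
- **Offcut:** it lies flat about 25 mm to the left of where it started. Its top measures 37.6 mm above the bench, against 38 mm for a bar lying flat.
- **Lever:** from the arm's pose, the handle is at about 1.57 rad, and the arm was still. The fingers were closed on the handle at 14.8 mm, with 30 N of grip set.
- **Plate height:** the side and wrist cameras gave 89.4 and 88.7 mm, against 89 mm at full lift. The scene camera read 87.0 mm, about 2 mm low. It also read about 2 mm low on the offcut and the plate at the start, so I put that down to calibration.
- **Other force:** the arm also feels about 17 N at the wrist, mostly a downward pull from the handle, which is more than the spring alone and well under the limit.
- **Square and tape rolls:** nothing touched them, and they look unmoved in the pictures, but I did not measure them.

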